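# Turn a model wheel outer face up into the spraying jig

### The job

The model-truck wheel with silver spokes is standing on edge in the wooden drying stand. Take it out, turn its spoked outer face up and its hollow back down, and seat it like that, flat and fully home, in the round pocket of the blue spraying jig, ready for its next coat. Leave the finished wheel and the paint jars where they are.

Things in the scene. Friction and masses are not known exactly. Their poses are not given: they have to be found in the camera images.
- wheel: grey model-truck wheel, rigid cylinder 52 mm in diameter, 26 mm wide, 35 to 70 g; origin at its centre; its x axis lies along the axle: the outer face (five silver spokes, brass hub) looks along -x, the hollow black back along +x. It starts on edge in the stand, axle level, outer face towards the robot give or take 30 degrees; outer face up means x straight down
- wheel_face (a point): centre of the wheel's outer (spoked) face plane, 13 mm from the wheel's centre along -x of the wheel
- wheel_back (a point): centre of the wheel's hollow back plane, 13 mm from the wheel's centre along +x of the wheel
- stand: fixed wooden drying stand, block 70 (x) by 44 (y) by 20 mm high, origin under its centre, left or right of the mat; on top a trough along y, 30 mm wide, between cheeks 12 mm high (to 32 mm above the table), with 4 mm high end stops; the wheel stands in it on edge, axle along the stand's x, its centre 46 mm above the table, sticking out 4 mm past the block on both y sides
- jig: fixed blue block 100 by 100 mm, 18 mm high, origin under its centre; in the middle of its top a round pocket 54 mm in diameter and 10 mm deep with a slightly chamfered mouth, so the seated wheel stands 16 mm proud; stands on the other side of the mat from the stand
- pocket (a point): centre of the pocket's floor, 8 mm above the table, on the pocket's axis
- mat: fixed green cutting mat with a yellow grid, 300 mm (x) by 220 mm (y), 2 mm thick, between the stand and the jig; clear, free to put things down on (the wheel, let go here resting on its edge less than 50 degrees from flat, tips flat by itself); origin under its centre
- done_wheel: finished wheel of the same size, with yellow spokes, lying outer face up on the table beyond the mat; origin at its centre, 13 mm above the table; leave alone
- jar_a: small closed glass paint jar, red cap, 38 mm across, 50 mm high, behind the work area; origin under its centre; leave alone
- jar_b: small closed glass paint jar, yellow cap, 38 mm across, 50 mm high, behind the work area; origin under its centre; leave alone
- jar_c: small closed glass paint jar, green cap, 38 mm across, 50 mm high, behind the work area; origin under its centre; leave alone
Not all that is in view belongs to the job. Leave any purple look-alike of the stand alone.

How it is judged:
On the way:
1. the wheel is lifted clear of the stand (z of wheel in the frame of stand above 0.065 m), for 0.1 s.
At the end, for the whole second after the job is handed in: the wheel rests in the jig's pocket with its outer face up: its back within 3 mm of the pocket's centre and less than 2.5 mm above the pocket's floor, level within 3.5 degrees, still and released (horizontal distance between wheel_back and pocket below 0.003 m and height (world z) of wheel_back between 0.005 and 0.0105 m and angle between wheel's own x axis and vertical above 3.08 rad and linear speed of wheel below 0.01 m/s); the robot touches nothing.
It fails at once if the finished wheel with yellow spokes is moved more than 20 mm (distance of done_wheel from where it was at the start of the episode above 0.02 m).
It fails at once if paint jar a is moved more than 20 mm (distance of jar_a from where it was at the start of the episode above 0.02 m).
It fails at once if paint jar b is moved more than 20 mm (distance of jar_b from where it was at the start of the episode above 0.02 m).
It fails at once if paint jar c is moved more than 20 mm (distance of jar_c from where it was at the start of the episode above 0.02 m).
It also fails if it takes over 51 s, if anything falls off the work surface, if the arm or the gripper's body presses on something with over 40 N, if the wrist force passes 120 N, or if a joint passes its speed limit or range.

### The arm

A 7-joint arm with a two-finger parallel gripper is mounted at the origin on the work surface. World frame = base frame: x ahead of the robot, y to its left, z up, the work surface at z = 0. Lengths are in m, angles in rad, forces in N, time in s.
With the tool pointing down it reaches from about 0.4 to 0.925 m from the base axis. Payload 5.6 kg.
Tool frame: the origin (TCP) lies at the very end of the fingers, on their centre line; the grasp point (between the pads) lies 19 mm behind it; z points along the fingers, y is the line along which they close (so a half turn about z gives the same grasp; the last joint's range is limited). The gripper opens to 85 mm and grips with 20 to 120 N. Pads are 22 mm wide; open, the fingers measure 114 mm over their backs; the gripper's body (76 mm by 85 mm) begins 54 mm behind the grasp point. The pads swing forward as they close: fully open they stand 13 mm farther back than shut.
Start: joints at [-1.22, 0.468, -0.012, 1.603, 0.006, 1.071, -0.056], TCP at [0.249, 0.6, 0.231] pointing down, gripper open.
Joint ranges: [-2.53, 2.53], [-0.31, 2.02], [-1.57, 1.55], [0.28, 2.44], [-1.29, 4.43], [0.15, 1.84], [-2.92, 2.92]. Speed limits (rad/s): [2.57, 2.57, 3.14, 3.14, 3.14, 3.14, 3.14].

### API

Orientations are given as a rotation vector (axis times angle).
In Python, from workcell import manip gives the robot as it stands.
- The arm moves only by the tool send_rows, never from a script. Its arguments are lists of equal length, an entry for each row: "dp": the shift along the tool's x, y, z in mm, a list of three; "rotation": the turn, a rotation vector about the tool's x, y, z in rad, a list of three; "jaw": the finger opening in mm, from 0 to 85.4. In form: {"dp": [[dx, dy, dz], ...], "rotation": [[rx, ry, rz], ...], "jaw": [jaw, ...]}. A call has 1 to 8 rows; each row is the pose to reach, as a shift and turn from the pose commanded when the call began, along the tool's axes at that moment; what a row does not reach only later rows make up. A row lasts 1/8 s, in which the tool goes at most 62.5 mm and 10.7 degrees, less where a joint would pass 70% of its speed; a pose out of reach is approached as far as the arm can. A call with a gripper value outside its range is refused whole. The fingers move at their own pace and stop on an object; "force" is the grip in N (left out, the last holds). Time passes only in rows, so rows that repeat a pose let the fingers close. It gives the time, the measured TCP pose, the force, the opening and the grip force at its end, in the units of the state.
- manip.read_state(): the state, without advancing time (a new reading comes with each control period).
- manip.capture(name): name is "scene" or "top" or "wrist"; returns a dict with "frame" (400x640x3 uint8, blue, green, red), "depth" (400x640 float32, m along the optical axis (not along the pixel's ray), 0 where there is no reading), "fovy" (degrees; the focal length in pixels is half the picture's height over the tangent of half this angle, whatever the lens; pixels are square), "cx", "cy" (the principal point, pixels), "k1" (the pictures are not rectified: a ray, as slopes to the right and down, at radius r is drawn at 1 + k1 r^2 times it, then the intrinsics apply), "extrinsics" (4x4, takes a point from camera to world coordinates). Camera axes: x right, y down, z forward; pixel columns grow to the right and rows downward; lengths in m; the calibration is good to about 2 mm. A picture is of the moment at which its call begins.
- manip.close_job(): hands the job in; it is judged then, once.
The state is a dict: "time_s": time; "q": joint angles; "joint_vel": joint speeds; "joint_efforts": joint torques, N m; "tcp_pos": TCP position; "tcp_rot": TCP orientation; "wrist_force": force on the tool from outside, world axes, zero at the start; "ft_torque": the same for the moment, N m; "finger_gap": opening from 0.0 (shut) to 1.0 (fully open); "finger_force": force on a finger pad.
Only numpy, scipy, OpenCV 4.12 (cv2) and the standard library are available. Lean on these libraries where they do the work, as an engineer would, in place of code of your own. Each camera call takes 0.05 s, during which the arm holds its last target. There are 200 camera calls.

## Working session

There is one attempt and no reset: what is moved stays moved. The work goes in short steps, Python scripts to look and compute and a tool call to move; the robot and the scene stay as the last step left them, time stands still between calls to the robot, and variables do not carry over. Pictures are saved under pics/ and viewed, at most 10 in all, crops included, and the job is handed in when it is done.

Besides the shell and the picture viewer there is one more tool, called after "Emit:" in YAML: its name, and indented under it one key for each argument. send_rows: Moves the arm, as the interface text tells. Its arguments: {"type":"object","properties":{"dp":{"type":"array","items":{"type":"array","items":{"type":"number"}}},"rotation":{"type":"array","items":{"type":"array","items":{"type":"number"}}},"jaw":{"type":"array","items":{"type":"number"}},"force":{"type":"number"}},"required":["dp","rotation","jaw"]}

```bash
mkdir -p pics; cat > h.py <<'E'
import numpy as np, cv2, pickle
from scipy.spatial.transform import Rotation as R
from workcell import manip
def cap(n):
    c=manip.capture(n); pickle.dump(c,open(f'{n}.pkl','wb')); return c
def K(c):
    f=200/np.tan(np.radians(c['fovy'])/2); return f
def rays(c,uv):
    uv=np.atleast_2d(np.asarray(uv,float)); f=K(c)
    d=(uv-[c['cx'],c['cy']])/f; s=d.copy()
    for _ in range(20): s=d/(1+c['k1']*(s**2).sum(1,keepdims=True))
    return np.c_[s,np.ones(len(s))]
def plane(c,uv,z):
    E=c['extrinsics']; r=rays(c,uv)@E[:3,:3].T; o=E[:3,3]
    return o+r*((z-o[2])/r[:,2])[:,None]
def pts(c,uv):
    uv=np.atleast_2d(np.asarray(uv)); z=c['depth'][uv[:,1].astype(int),uv[:,0].astype(int)]
    E=c['extrinsics']; return (rays(c,uv)*z[:,None])@E[:3,:3].T+E[:3,3]
def cloud(c):
    v,u=np.mgrid[0:400,0:640]; return pts(c,np.c_[u.ravel(),v.ravel()]).reshape(400,640,3)
def proj(c,P):
    E=c['extrinsics']; p=(np.atleast_2d(P)-E[:3,3])@E[:3,:3]; s=p[:,:2]/p[:,2:]
    s=s*(1+c['k1']*(s**2).sum(1,keepdims=True)); return s*K(c)+[c['cx'],c['cy']]
E
python3 - <<'E'
from h import *
s=manip.read_state(); print({k:np.round(v,3) for k,v in s.items()})
for n in('scene','top'):
    c=cap(n); cv2.imwrite(f'pics/{n}0.png',c['frame']); print(n,c['fovy'],c['k1'],c['extrinsics'].round(3).tolist())
E
```

```text
{'time_s': np.float64(0.0), 'q': array([-1.22 ,  0.468, -0.012,  1.604,  0.006,  1.071, -0.056]), 'joint_vel': array([ 0.002, -0.001, -0.002, -0.001,  0.001,  0.   , -0.   ]), 'joint_efforts': array([-0.0000e+00, -5.3238e+01,  2.2000e-02, -2.5130e+01,  1.2000e-02,
        8.0000e-03,  0.0000e+00]), 'tcp_pos': array([0.249, 0.6  , 0.23 ]), 'tcp_rot': array([-6.150e-01, -3.081e+00,  3.000e-03]), 'wrist_force': array([ 0.412,  0.522, -0.869]), 'ft_torque': array([ 0.011, -0.006,  0.008]), 'finger_force': np.float64(0.0), 'finger_gap': np.float64(1.0)}
scene 46.03310492054 -0.12185488600731374 [[-0.598, 0.559, -0.575, 1.188], [0.801, 0.419, -0.427, 0.417], [0.002, -0.716, -0.698, 0.734], [0.0, 0.0, 0.0, 1.0]]
top 55.50285404812687 0.024792337921023852 [[-0.026, -0.996, 0.083, 0.542], [-1.0, 0.026, 0.005, 0.01], [-0.007, -0.083, -0.996, 0.999], [0.0, 0.0, 0.0, 1.0]]
```

```bash
python3 -c "
import cv2,numpy as np
a=cv2.imread('pics/scene0.png');b=cv2.imread('pics/top0.png')
cv2.imwrite('pics/both.png',cv2.resize(np.vstack([a,b]),(480,600),interpolation=cv2.INTER_AREA))"
```

```text
(no output)
```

View pics/top0.png

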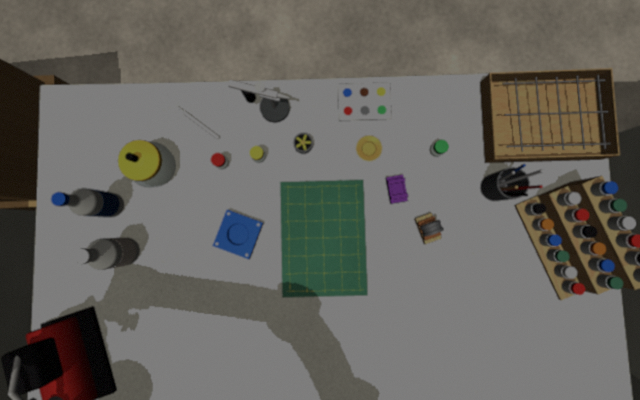

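View pics/scene0.png

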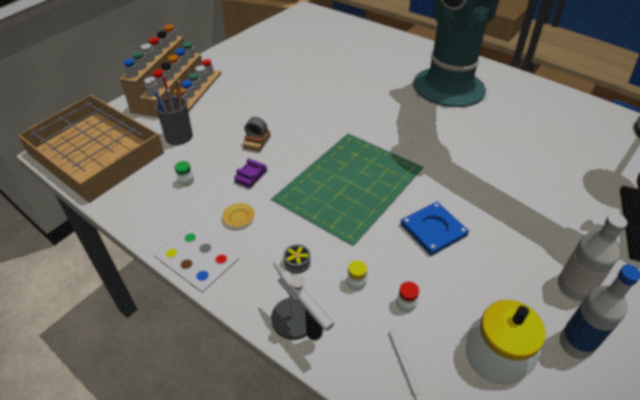

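Top view: the stand with the grey wheel is at (430,228) and the jig at (239,233). The mat is centred at (323,238), the finished yellow-spoked wheel is at (303,142), and the jars are at (219,160), (257,153) and (440,147).

- **Stands:** there is a wooden one at (430,228) and a purple look-alike at (397,188). The wooden one fits, because it is wooden and holds the wheel.
- **Wheels:** there is one on edge at (430,228) and one lying at (303,142). The one on edge fits.

I'll confirm both in a crop and measure.

```bash
python3 - <<'E'
from h import *
t=pickle.load(open('top.pkl','rb')); s=pickle.load(open('scene.pkl','rb'))
a=cv2.resize(s['frame'][95:195,210:310],(400,400),interpolation=cv2.INTER_CUBIC)
b=cv2.resize(t['frame'][165:265,375:475],(400,400),interpolation=cv2.INTER_CUBIC)
cv2.imwrite('pics/crop1.png',np.clip(np.hstack([a,b])*1.5,0,255).astype(np.uint8))
for n,c in(('top',t),('scene',s)):
    P=cloud(c); hsv=cv2.cvtColor(c['frame'],cv2.COLOR_BGR2HSV); H,S,V=cv2.split(hsv)
    # jig
    for nm,m,z0,z1,box in(('jig',(abs(H.astype(int)-110)<12)&(S>120),.012,.024,(.3,.8,.05,.5)),('mat',(abs(H.astype(int)-72)<20)&(S>80),-.004,.008,(.3,.75,-.2,.2)),
      ('stand',(V>0),.024,.038,(.47,.62,-.36,-.2)),('wheel',(V>0),.045,.08,(.47,.62,-.36,-.2))):
        X=P[...,0];Y=P[...,1];Z=P[...,2]
        q=m&(c['depth']>0)&(Z>z0)&(Z<z1)&(X>box[0])&(X<box[1])&(Y>box[2])&(Y<box[3])
        pp=P[q]
        if len(pp)<5: print(n,nm,len(pp));continue
        r=cv2.minAreaRect((pp[:,:2]*1000).astype(np.float32)); print(n,nm,len(pp),np.round(r[0],1),np.round(r[1],1),round(r[2],1),'z',np.percentile(pp[:,2],[5,50,95]).round(4))
E
```

```text
top jig 1054 [534.8 217.1] [98.8 97.1] 68.3 z [0.0146 0.0176 0.0206]
top mat 9142 [519.2  -1.9] [215.5 294.8] 90.0 z [-0.0009  0.002   0.005 ]
top stand 187 [ 569.4 -252.7] [137.9  50. ] 28.1 z [0.0249 0.0318 0.0345]
top wheel 226 [ 536.1 -271.1] [26.1 50.7] 18.5 z [0.052  0.0681 0.0733]
scene jig 1438 [537.2 220.5] [100.6 101.7] 69.4 z [0.0141 0.0193 0.0215]
scene mat 8002 [5.216e+02 5.000e-01] [295.8 216.5] 0.0 z [0.0019 0.0041 0.0063]
scene stand 208 [ 574.6 -251.2] [122.7  50.5] 26.0 z [0.0248 0.0317 0.0366]
scene wheel 240 [ 539.2 -267.3] [30.5 52. ] 13.8 z [0.047  0.0641 0.0728]
```

View pics/crop1.png

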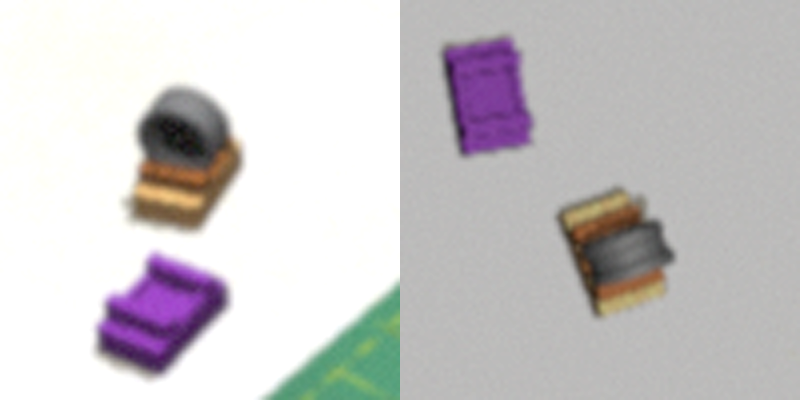

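The crop confirms it: the grey wheel stands on edge in the wooden stand (left half at about (185,135), right half at about (630,250)), and the purple stand is empty. The axle azimuth is about +18°. I'll work out the hover move.

```bash
cat >> h.py <<'E'
def Rt(yaz,tilt=0):
    "tool y at azimuth yaz (deg), tool down, then turned about own y by tilt deg"
    a=np.radians(yaz); y=np.array([np.cos(a),np.sin(a),0]); z=np.array([0,0,-1.]); x=np.cross(y,z)
    return R.from_matrix(np.c_[x,y,z])*R.from_euler('y',tilt,degrees=True)
def go(p,Rg,s=None):
    s=s or manip.read_state(); R0=R.from_rotvec(s['tcp_rot'])
    print('now',s['tcp_pos'].round(4),'q',s['q'].round(2),'t',round(float(s['time_s']),2))
    print('dp',(R0.inv().apply(np.array(p)-s['tcp_pos'])*1000).round(1),'rot',(R0.inv()*Rg).as_rotvec().round(3))
E
python3 -c "
from h import *
go([.535,-.269,.25],Rt(-72))"
```

```text
now [0.2493 0.5998 0.2305] q [-1.22  0.47 -0.01  1.6   0.01  1.07 -0.06] t 0.1
dp [-597.3 -692.6  -18.4] rot [-1.000e-03  2.000e-03  2.434e+00]
```

Emit:
send_rows:
  dp:
    - [-597,-693,-18]
    - [-597,-693,-18]
    - [-597,-693,-18]
    - [-597,-693,-18]
    - [-597,-693,-18]
    - [-597,-693,-18]
    - [-597,-693,-18]
    - [-597,-693,-18]
  rotation:
    - [0,0,2.434]
    - [0,0,2.434]
    - [0,0,2.434]
    - [0,0,2.434]
    - [0,0,2.434]
    - [0,0,2.434]
    - [0,0,2.434]
    - [0,0,2.434]
  jaw: [85,85,85,85,85,85,85,85]

```text
time_s: 1.1
tcp_pos: [0.4056, 0.1233, 0.2412]
tcp_rot: [-2.555, -1.828, -0.001]
wrist_force: [1.2, 0.1, 0.0]
finger_gap: 0.996
finger_force: 0.0
```

```bash
python3 -c "
from h import *
go([.535,-.269,.25],Rt(-72))"
```

```text
now [0.4056 0.1233 0.2412] q [-0.81  0.05  0.46  2.14 -0.03  0.96 -0.67] t 1.1
dp [-329.5  249.2   -8.9] rot [-0.    -0.001  0.928]
```

Emit:
send_rows:
  dp:
    - [-330,249,-9]
    - [-330,249,-9]
    - [-330,249,-9]
    - [-330,249,-9]
    - [-330,249,-9]
    - [-330,249,-9]
    - [-330,249,-9]
    - [-330,249,-9]
  rotation:
    - [0,0,0.928]
    - [0,0,0.928]
    - [0,0,0.928]
    - [0,0,0.928]
    - [0,0,0.928]
    - [0,0,0.928]
    - [0,0,0.928]
    - [0,0,0.928]
  jaw: [85,85,85,85,85,85,85,85]

```text
time_s: 2.1
tcp_pos: [0.536, -0.2702, 0.2496]
tcp_rot: [3.101, 0.492, -0.003]
wrist_force: [-0.2, -0.4, -0.7]
finger_gap: 0.996
finger_force: 0.0
```

```bash
python3 - <<'E'
from h import *
go([.535,-.269,.25],Rt(-72))
c=cap('wrist'); cv2.imwrite('pics/w1.png',c['frame']); print(c['fovy'],c['k1'],c['extrinsics'].round(3).tolist())
P=cloud(c); Z=P[...,2]
for nm,z0,z1 in(('cheek',.029,.035),('wheel',.055,.08),('wheelall',.042,.08)):
    q=(c['depth']>0)&(Z>z0)&(Z<z1)&(np.hypot(P[...,0]-.537,P[...,1]+.269)<.06)
    pp=P[q]; r=cv2.minAreaRect((pp[:,:2]*1000).astype(np.float32)); print(nm,len(pp),np.round(r[0],1),np.round(r[1],1),round(r[2],1),'z',np.percentile(pp[:,2],[5,50,95,99]).round(4))
E
```

```text
now [ 0.536  -0.2702  0.2496] q [-0.18  0.44  0.79  1.75 -0.34  1.1  -0.54] t 2.1
dp [-0.6 -1.5 -0.4] rot [0.002 0.002 0.001]
71.76813181760404 -0.023644919546583123 [[0.31, -0.9, -0.308, 0.616], [-0.951, -0.292, -0.102, -0.244], [0.001, 0.325, -0.946, 0.392], [0.0, 0.0, 0.0, 1.0]]
cheek 336 [ 538.6 -268.5] [49.3 43.5] 17.9 z [0.0303 0.0322 0.0337 0.0344]
wheel 816 [ 538.3 -268.5] [26.4 47.9] 18.4 z [0.0582 0.0683 0.0721 0.0728]
wheelall 876 [ 538.4 -268.5] [26.5 51. ] 18.4 z [0.0533 0.068  0.0721 0.0728]
```

View pics/w1.png

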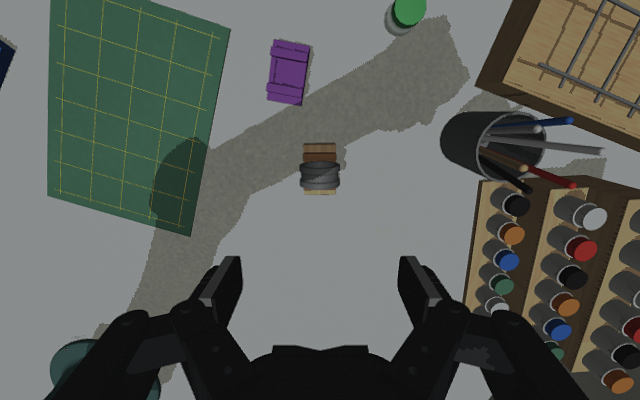

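Wrist view: the wheel is at about (320,173) in the wooden stand, the purple stand is at (290,72), and nothing obstructs the fingers. The wheel centre is (0.5384, -0.2685) and the axle is at 18.2°.

```bash
python3 -c "
from h import *
go([.5384,-.2685,.025],Rt(-71.7))"
```

```text
now [ 0.5361 -0.2679  0.2494] q [-0.19  0.44  0.79  1.75 -0.34  1.1  -0.54] t 2.15
dp [  2.4   1.4 224.4] rot [-0.     0.002 -0.002]
```

Emit:
send_rows:
  dp:
    - [2.4,1.4,50]
    - [2.4,1.4,100]
    - [2.4,1.4,150]
    - [2.4,1.4,190]
    - [2.4,1.4,210]
    - [2.4,1.4,224]
    - [2.4,1.4,224]
  rotation:
    - [0,0,0]
    - [0,0,0]
    - [0,0,0]
    - [0,0,0]
    - [0,0,0]
    - [0,0,0]
    - [0,0,0]
  jaw: [85,85,85,85,85,85,85]

```text
time_s: 3.02
tcp_pos: [0.5396, -0.2669, 0.0262]
tcp_rot: [-3.101, -0.501, -0.0]
wrist_force: [-0.6, -0.5, 1.1]
finger_gap: 0.995
finger_force: 0.0
```

Emit:
send_rows:
  dp:
    - [0,0,0]
    - [0,0,0]
    - [0,0,0]
    - [0,0,0]
    - [0,0,0]
    - [0,0,0]
  rotation:
    - [0,0,0]
    - [0,0,0]
    - [0,0,0]
    - [0,0,0]
    - [0,0,0]
    - [0,0,0]
  jaw: [45,45,45,45,45,45]
  force: 40

```text
time_s: 3.78
tcp_pos: [0.5403, -0.2677, 0.0275]
tcp_rot: [3.101, 0.5, 0.003]
wrist_force: [-0.5, 0.4, 6.5]
finger_gap: 0.596
finger_force: 40.9
```

```bash
python3 -c "
from h import *
go([.5384,-.2685,.025],Rt(-71.7))"
```

```text
now [ 0.5403 -0.2677  0.0275] q [-0.03  0.73  0.59  1.87 -0.6   0.72 -0.35] t 3.77
dp [-2.1  0.2  2.5] rot [ 0.001 -0.002  0.   ]
```

Emit:
send_rows:
  dp:
    - [0,0,-30]
    - [0,0,-70]
    - [0,0,-110]
    - [0,0,-150]
    - [0,0,-150]
  rotation:
    - [0,0,0]
    - [0,0,0]
    - [0,0,0]
    - [0,0,0]
    - [0,0,0]
  jaw: [45,45,45,45,45]

```text
time_s: 4.4
tcp_pos: [0.5412, -0.2684, 0.1796]
tcp_rot: [3.099, 0.499, 0.01]
wrist_force: [-0.8, 0.1, -0.2]
finger_gap: 0.595
finger_force: 41.9
```

```bash
python3 -c "
from h import *
s=manip.read_state(); print(s['finger_gap'],s['finger_force'],s['wrist_force'])
c=cap('wrist'); cv2.imwrite('pics/w2.png',c['frame'][150:,150:490])
go([.58,-.03,.19],Rt(18),s)
go([.58,-.03,.19],Rt(90),s)"
```

```text
0.5953045160484458 41.92228674888611 [-0.84881842  0.07918882 -0.17575505]
now [ 0.5412 -0.2684  0.1796] q [-0.15  0.52  0.74  1.81 -0.43  0.97 -0.47] t 4.4
dp [ 111.8 -214.1  -10.6] rot [ 7.000e-03 -1.000e-03 -1.565e+00]
now [ 0.5412 -0.2684  0.1796] q [-0.15  0.52  0.74  1.81 -0.43  0.97 -0.47] t 4.4
dp [ 111.8 -214.1  -10.6] rot [ 0.009  0.004 -2.822]
```

View pics/w2.png

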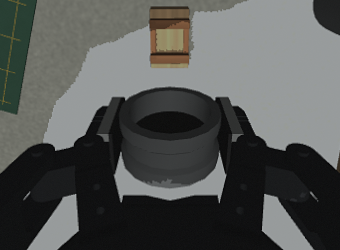

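The wheel is held squarely at about (170,135) in the crop, with its hollow back towards the camera. The empty stand is at (170,40). Next I yaw the face away from the robot while moving over the mat.

Emit:
send_rows:
  dp:
    - [112,-214,-11]
    - [112,-214,-11]
    - [112,-214,-11]
    - [112,-214,-11]
    - [112,-214,-11]
    - [112,-214,-11]
    - [112,-214,-11]
    - [112,-214,-11]
  rotation:
    - [0,0,-1.565]
    - [0,0,-1.565]
    - [0,0,-1.565]
    - [0,0,-1.565]
    - [0,0,-1.565]
    - [0,0,-1.565]
    - [0,0,-1.565]
    - [0,0,-1.565]
  jaw: [45,45,45,45,45,45,45,45]

```text
time_s: 5.45
tcp_pos: [0.5774, -0.0287, 0.1855]
tcp_rot: [-1.919, -2.484, 0.003]
wrist_force: [0.6, -0.2, -0.0]
finger_gap: 0.594
finger_force: 42.0
```

```bash
python3 -c "
from h import *
go([.58,-.03,.19],Rt(90))"
```

```text
now [ 0.5774 -0.0287  0.1855] q [-0.3   0.41  0.38  1.84 -0.18  0.93  0.41] t 5.45
dp [-1.9  2.1 -4.5] rot [-0.002 -0.002 -1.315]
```

Emit:
send_rows:
  dp:
    - [-2,2,-4]
    - [-2,2,-4]
    - [-2,2,-4]
    - [-2,2,-4]
    - [-2,2,-4]
    - [-2,2,-4]
    - [-2,2,-4]
    - [-2,2,-4]
  rotation:
    - [0,0,-1.315]
    - [0,0,-1.315]
    - [0,0,-1.315]
    - [0,0,-1.315]
    - [0,0,-1.315]
    - [0,0,-1.315]
    - [0,0,-1.315]
    - [0,0,-1.315]
  jaw: [45,45,45,45,45,45,45,45]

```text
time_s: 6.45
tcp_pos: [0.58, -0.0303, 0.1897]
tcp_rot: [-0.014, -3.139, -0.001]
wrist_force: [-0.3, -0.5, -0.1]
finger_gap: 0.593
finger_force: 42.0
```

```bash
python3 -c "
from h import *
go([.58,-.03,.15],Rt(90,-55))"
```

```text
now [ 0.58   -0.0303  0.1897] q [-0.08  0.4   0.1   1.82 -0.05  0.93  1.6 ] t 6.45
dp [-0.1  0.3 39.7] rot [-0.004 -0.962 -0.008]
```

Emit:
send_rows:
  dp:
    - [-20,0,20]
    - [-20,0,20]
    - [-20,0,20]
    - [-20,0,30]
    - [-20,0,40]
    - [-20,0,40]
    - [-20,0,40]
    - [-20,0,40]
  rotation:
    - [0,-0.96,0]
    - [0,-0.96,0]
    - [0,-0.96,0]
    - [0,-0.96,0]
    - [0,-0.96,0]
    - [0,-0.96,0]
    - [0,-0.96,0]
    - [0,-0.96,0]
  jaw: [45,45,45,45,45,45,45,45]

```text
time_s: 7.45
tcp_pos: [0.5871, -0.0628, 0.1461]
tcp_rot: [0.055, 2.553, -0.178]
wrist_force: [-0.1, 1.0, -0.6]
finger_gap: 0.598
finger_force: 42.0
```

```bash
python3 - <<'E'
from h import *
s=manip.read_state(); print(R.from_rotvec(s['tcp_rot']).as_matrix().round(3).tolist(),s['wrist_force'])
go([.6,-.03,.05],Rt(90,-55),s)
c=cap('scene'); u,v=proj(c,s['tcp_pos'])[0].astype(int); print(u,v)
cv2.imwrite('pics/s2.png',cv2.resize(c['frame'][v-70:v+50,u-80:u+80],(640,480),interpolation=cv2.INTER_CUBIC))
E
```

```text
[[-0.835, 0.077, 0.545], [0.001, 0.99, -0.139], [-0.551, -0.116, -0.827]] [-0.10838237  1.01947687 -0.62418723]
now [ 0.5871 -0.0628  0.1461] q [ 0.22  0.33 -0.29  2.24  1.59  0.25 -0.02] t 7.45
dp [42.2 44.6 81.9] rot [-0.138 -0.376  0.026]
309 136
```

View pics/s2.png

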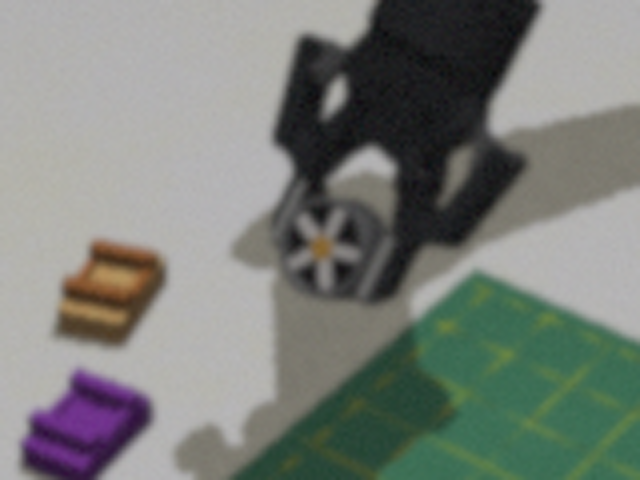

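The picture shows the silver-spoked face at (320,245), looking away from the robot as wanted. The arm is midway through a wrist re-configuration, so I'll continue the tilt at this height.

Emit:
send_rows:
  dp:
    - [0,36,0]
    - [0,36,0]
    - [0,36,0]
    - [0,36,0]
    - [0,36,0]
    - [0,36,0]
    - [0,36,0]
    - [0,36,0]
  rotation:
    - [-0.14,-0.376,0.026]
    - [-0.14,-0.376,0.026]
    - [-0.14,-0.376,0.026]
    - [-0.14,-0.376,0.026]
    - [-0.14,-0.376,0.026]
    - [-0.14,-0.376,0.026]
    - [-0.14,-0.376,0.026]
    - [-0.14,-0.376,0.026]
  jaw: [45,45,45,45,45,45,45,45]

```text
time_s: 8.5
tcp_pos: [0.591, -0.0268, 0.1434]
tcp_rot: [-0.006, 2.182, 0.0]
wrist_force: [0.8, 0.6, -0.4]
finger_gap: 0.596
finger_force: 42.1
```

```bash
python3 - <<'E'
from h import *
s=manip.read_state(); print(R.from_rotvec(s['tcp_rot']).as_matrix().round(3).tolist(),s['wrist_force'])
go([.6,-.03,.1],Rt(90,-55),s)
E
```

```text
[[-0.574, -0.005, 0.819], [-0.004, 1.0, 0.003], [-0.819, -0.002, -0.574]] [ 0.78658873  0.59622011 -0.35510676]
now [ 0.591  -0.0268  0.1434] q [ 0.57  0.53 -0.66  2.43  2.85  0.72 -1.1 ] t 8.5
dp [30.4 -3.2 32.3] rot [ 0.003 -0.     0.004]
```

Emit:
send_rows:
  dp:
    - [30,-3,30]
    - [60,-3,55]
    - [80,-3,68]
    - [90,-3,74]
    - [92,-3,76]
    - [92,-3,76]
  rotation:
    - [0,0,0]
    - [0,0,0]
    - [0,0,0]
    - [0,0,0]
    - [0,0,0]
    - [0,0,0]
  jaw: [45,45,45,45,45,45]

```text
time_s: 9.25
tcp_pos: [0.6002, -0.0298, 0.0247]
tcp_rot: [-0.006, 2.181, 0.002]
wrist_force: [0.4, -0.2, 0.1]
finger_gap: 0.593
finger_force: 42.1
```

```bash
python3 - <<'E'
from h import *
s=manip.read_state(); print(R.from_rotvec(s['tcp_rot']).as_matrix().round(3).tolist(),s['wrist_force'])
go([.6,-.03,.017],Rt(90,-55),s)
c=cap('scene'); u,v=proj(c,s['tcp_pos'])[0].astype(int); print(u,v)
cv2.imwrite('pics/s3.png',cv2.resize(c['frame'][v-50:v+40,u-60:u+60],(640,480),interpolation=cv2.INTER_CUBIC))
E
```

```text
[[-0.573, -0.005, 0.82], [-0.004, 1.0, 0.004], [-0.82, -0.001, -0.573]] [ 0.37624977 -0.21576258  0.05935991]
now [ 0.6002 -0.0298  0.0247] q [ 0.51  0.89 -0.56  2.38  2.98  1.01 -1.06] t 9.25
dp [ 6.4 -0.2  4.2] rot [0.004 0.001 0.004]
318 189
```

View pics/s3.png

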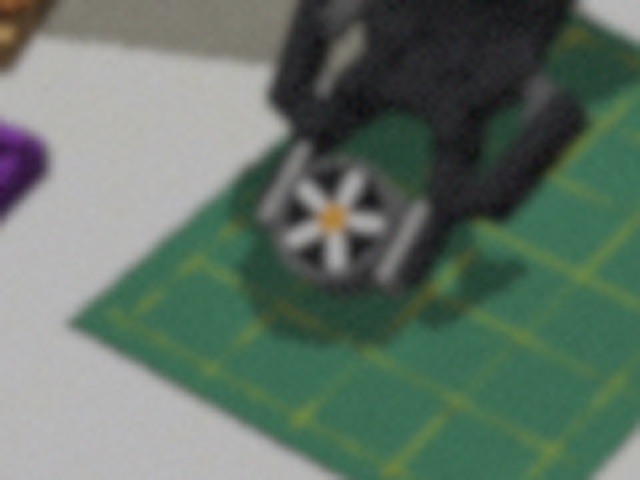

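The spoked face, at (333,218) in the crop, looks up and forward just above the mat. I'll lower it until contact.

Emit:
send_rows:
  dp:
    - [2.5,0,1.7]
    - [4,0,2.9]
    - [5.7,0,4]
    - [5.7,0,4]
  rotation:
    - [0,0,0]
    - [0,0,0]
    - [0,0,0]
    - [0,0,0]
  jaw: [45,45,45,45]

```text
time_s: 9.8
tcp_pos: [0.5995, -0.0299, 0.0165]
tcp_rot: [-0.006, 2.183, 0.002]
wrist_force: [0.1, 0.7, -0.6]
finger_gap: 0.595
finger_force: 42.1
```

Emit:
send_rows:
  dp:
    - [1.2,0,0.9]
    - [2.0,0,1.4]
    - [2.0,0,1.4]
  rotation:
    - [0,0,0]
    - [0,0,0]
    - [0,0,0]
  jaw: [45,45,45]

```text
time_s: 10.18
tcp_pos: [0.5997, -0.0298, 0.0144]
tcp_rot: [-0.006, 2.182, 0.002]
wrist_force: [-0.0, -0.5, 1.0]
finger_gap: 0.598
finger_force: 42.1
```

Emit:
send_rows:
  dp:
    - [0,0,0]
    - [0,0,0]
    - [0,0,0]
    - [0,0,0]
    - [0,0,0]
    - [0,0,0]
  rotation:
    - [0,0,0]
    - [0,0,0]
    - [0,0,0]
    - [0,0,0]
    - [0,0,0]
    - [0,0,0]
  jaw: [85,85,85,85,85,85]

```text
time_s: 10.92
tcp_pos: [0.5996, -0.0299, 0.0143]
tcp_rot: [-0.006, 2.182, 0.002]
wrist_force: [0.0, -0.0, 0.7]
finger_gap: 0.999
finger_force: 0.0
```

```bash
python3 - <<'E'
from h import *
s=manip.read_state(); print(s['wrist_force'],s['finger_gap'])
c=cap('scene'); u,v=proj(c,s['tcp_pos'])[0].astype(int); print(u,v)
cv2.imwrite('pics/s4.png',cv2.resize(c['frame'][v-50:v+40,u-60:u+60],(640,480),interpolation=cv2.INTER_CUBIC))
E
```

```text
[ 0.03155094 -0.01562878  0.71981719] 0.9987131176835641
318 192
```

View pics/s4.png

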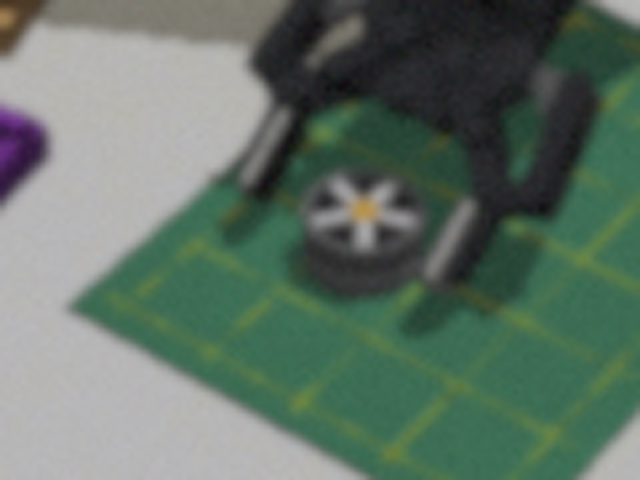

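The wheel now lies flat on the mat, spoked face up, at (365,210) in the crop, clear of the fingers. I'll lift straight up and untilt.

Emit:
send_rows:
  dp:
    - [-40,0,-28]
    - [-80,0,-56]
    - [-120,0,-84]
    - [-150,0,-105]
    - [-150,0,-105]
  rotation:
    - [0,0,0]
    - [0,0,0]
    - [0,0,0]
    - [0,0,0]
    - [0,0,0]
  jaw: [85,85,85,85,85]

```text
time_s: 11.6
tcp_pos: [0.601, -0.03, 0.2013]
tcp_rot: [-0.008, 2.176, -0.001]
wrist_force: [-0.2, 0.7, -0.3]
finger_gap: 0.995
finger_force: 0.0
```

```bash
python3 - <<'E'
from h import *
go([.53,-.03,.2],Rt(90))
E
```

```text
now [ 0.601  -0.03    0.2013] q [ 0.63  0.37 -0.71  2.39  2.82  0.54 -1.11] t 11.6
dp [ 41.4   0.4 -57.6] rot [-0.001  0.966  0.007]
```

Emit:
send_rows:
  dp:
    - [9,0,-13]
    - [9,0,-13]
    - [9,0,-13]
    - [9,0,-13]
    - [9,0,-13]
    - [9,0,-13]
    - [9,0,-13]
    - [9,0,-13]
  rotation:
    - [0,0.966,0]
    - [0,0.966,0]
    - [0,0.966,0]
    - [0,0.966,0]
    - [0,0.966,0]
    - [0,0.966,0]
    - [0,0.966,0]
    - [0,0.966,0]
  jaw: [85,85,85,85,85,85,85,85]

```text
time_s: 12.6
tcp_pos: [0.5843, -0.0376, 0.1949]
tcp_rot: [0.052, 2.767, -0.17]
wrist_force: [0.9, -0.5, 0.5]
finger_gap: 0.997
finger_force: 0.0
```

```bash
python3 - <<'E'
from h import *
go([.585,-.03,.2],Rt(90))
E
```

```text
now [ 0.5843 -0.0376  0.1949] q [ 0.46  0.32 -0.62  2.05  0.68  0.57  0.9 ] t 12.6
dp [-2.4  7.  -5.4] rot [-0.121  0.369 -0.037]
```

Emit:
send_rows:
  dp:
    - [-2,7,-5]
    - [-2,7,-5]
    - [-2,7,-5]
    - [-2,7,-5]
    - [-2,7,-5]
    - [-2,7,-5]
    - [-2,7,-5]
  rotation:
    - [-0.121,0.369,-0.037]
    - [-0.121,0.369,-0.037]
    - [-0.121,0.369,-0.037]
    - [-0.121,0.369,-0.037]
    - [-0.121,0.369,-0.037]
    - [-0.121,0.369,-0.037]
    - [-0.121,0.369,-0.037]
  jaw: [85,85,85,85,85,85,85]

```text
time_s: 13.48
tcp_pos: [0.5868, -0.0308, 0.2021]
tcp_rot: [0.002, 3.131, -0.003]
wrist_force: [0.7, -0.0, 0.0]
finger_gap: 0.993
finger_force: 0.0
```

```bash
cat > meas.py <<'E'
from h import *
def wheel(c,xy,ztop,r=.045):
    "circle of the wheel's top plane from depth"
    P=cloud(c); q=(c['depth']>0)&(abs(P[...,2]-ztop)<.004)&(np.hypot(P[...,0]-xy[0],P[...,1]-xy[1])<r)
    pp=P[q]; (x,y),rad=cv2.minEnclosingCircle((pp[:,:2]*1000).astype(np.float32)); b=cv2.minAreaRect((pp[:,:2]*1000).astype(np.float32))
    print('top',len(pp),round(x,1),round(y,1),'r',round(rad,1),'box',np.round(b[0],1),np.round(b[1],1),'z',np.percentile(pp[:,2],[5,50,95]).round(4))
E
python3 - <<'E'
from meas import *
s=manip.read_state()
for n in('wrist','top','scene'):
    c=cap(n); print(n); wheel(c,(.585,-.03),.028)
go([.585,-.03,.014],Rt(90),s)
E
```

```text
wrist
top 1503 572.5 -29.9 r 26.0 box [572.3 -29.8] [50.3 51.6] z [0.0245 0.0272 0.0291]
topTraceback (most recent call last):
  File "<stdin>", line 4, in <module>
  File "meas.py", line 6, in wheel
    print('top',len(pp),round(x,1),round(y,1),'r',round(rad,1),'box',np.round(b[0],1),np.round(b[1],1),'z',np.percentile(pp[:,2],[5,50,95]).round(4))
                                                                                                           ~~~~~~~~~~~~~^^^^^^^^^^^^^^^^^^^
    return _quantile_unchecked(
        a, q, axis, out, overwrite_input, method, keepdims, weights)
    return _ureduce(a,
                    func=_quantile_ureduce_func,
    ...<5 lines>...
                    overwrite_input=overwrite_input,
                    method=method)
    r = func(a, **kwargs)
    result = _quantile(arr,
                       quantiles=q,
    ...<2 lines>...
                       out=out,
                       weights=wgt)
    slices_having_nans = np.isnan(arr[-1, ...])
                                  ~~~^^^^^^^^^
IndexError: index -1 is out of bounds for axis 0 with size 0
```

```bash
python3 - <<'E'
from meas import *
go([.5723,-.0299,.0145],Rt(90))
E
```

```text
now [ 0.587  -0.0309  0.202 ] q [ 0.54  0.5  -0.72  1.76  0.39  1.02  1.24] t 13.57
dp [ 16.7   1.3 187.3] rot [-0.002  0.011 -0.002]
```

Emit:
send_rows:
  dp:
    - [16.5,1.3,50]
    - [16.5,1.3,100]
    - [16.5,1.3,145]
    - [16.5,1.3,170]
    - [16.5,1.3,182]
    - [16.5,1.3,187]
    - [16.5,1.3,187]
  rotation:
    - [-0.002,0.011,-0.002]
    - [-0.002,0.011,-0.002]
    - [-0.002,0.011,-0.002]
    - [-0.002,0.011,-0.002]
    - [-0.002,0.011,-0.002]
    - [-0.002,0.011,-0.002]
    - [-0.002,0.011,-0.002]
  jaw: [85,85,85,85,85,85,85]

```text
time_s: 14.45
tcp_pos: [0.5731, -0.0298, 0.0152]
tcp_rot: [-0.0, 3.141, 0.001]
wrist_force: [0.9, 0.2, 0.5]
finger_gap: 0.99
finger_force: 0.0
```

```bash
python3 - <<'E'
from meas import *
s=manip.read_state(); go([.5723,-.0299,.0145],Rt(90),s)
c=cap('wrist'); wheel(c,(.573,-.03),.028)
E
```

```text
now [ 0.5731 -0.0298  0.0152] q [ 0.42  0.73 -0.56  1.88  0.59  0.7   1.08] t 14.45
dp [ 0.8 -0.1  0.7] rot [0.001 0.    0.   ]
top 6510 573.9 -29.4 r 43.7 box [572.6 -29.6] [52.5 85.7] z [0.0246 0.0275 0.0291]
```

Emit:
send_rows:
  dp:
    - [0,0,0]
    - [0,0,0]
    - [0,0,0]
    - [0,0,0]
    - [0,0,0]
    - [0,0,0]
  rotation:
    - [0,0,0]
    - [0,0,0]
    - [0,0,0]
    - [0,0,0]
    - [0,0,0]
    - [0,0,0]
  jaw: [45,45,45,45,45,45]
  force: 30

```text
time_s: 15.25
tcp_pos: [0.573, -0.0299, 0.0154]
tcp_rot: [0.0, 3.142, 0.001]
wrist_force: [-1.6, -0.8, 5.9]
finger_gap: 0.593
finger_force: 30.6
```

Emit:
send_rows:
  dp:
    - [0,0,-20]
    - [0,0,-50]
    - [0,0,-80]
    - [0,0,-80]
  rotation:
    - [0,0,0]
    - [0,0,0]
    - [0,0,0]
    - [0,0,0]
  jaw: [45,45,45,45]

```text
time_s: 15.75
tcp_pos: [0.5745, -0.0298, 0.0978]
tcp_rot: [0.0, 3.137, 0.001]
wrist_force: [-0.3, -0.2, -0.7]
finger_gap: 0.587
finger_force: 31.6
```

```bash
python3 - <<'E'
from meas import *
s=manip.read_state(); print(s['finger_gap'],s['finger_force']); go([.535,.130,.13],Rt(90),s)
t=s['tcp_pos']; c=cap('wrist'); wheel(c,t[:2],t[2]+.0135)
# jig seen from wrist
P=cloud(c); hsv=cv2.cvtColor(c['frame'],cv2.COLOR_BGR2HSV); m=(abs(hsv[...,0].astype(int)-110)<12)&(hsv[...,1]>120)&(abs(P[...,2]-.018)<.006)
print('jig px',m.sum())
E
```

```text
0.5871420740341792 31.5947824716568
now [ 0.5745 -0.0298  0.0978] q [ 0.49  0.62 -0.65  1.86  0.5   0.83  1.15] t 15.75
dp [ 39.4 159.8 -32.3] rot [ 0.     0.005 -0.   ]
top 6004 568.0 -29.6 r 39.1 box [569.9 -28.7] [57.  59.2] z [0.1075 0.1101 0.1118]
jig px 7587
```

Emit:
send_rows:
  dp:
    - [30,60,-62]
    - [38,110,-100]
    - [38,110,-102]
    - [38,110,-102]
    - [38,110,-102]
  rotation:
    - [0,0.005,0]
    - [0,0.005,0]
    - [0,0.005,0]
    - [0,0.005,0]
    - [0,0.005,0]
  jaw: [45,45,45,45,45]

```text
time_s: 16.42
tcp_pos: [0.5344, 0.0777, 0.1951]
tcp_rot: [-0.004, -3.133, 0.001]
wrist_force: [-0.6, -0.9, -1.4]
finger_gap: 0.592
finger_force: 31.7
```

```bash
cat >> meas.py <<'E'
def jig(c):
    P=cloud(c); h=cv2.cvtColor(c['frame'],cv2.COLOR_BGR2HSV); b=(abs(h[...,0].astype(int)-110)<14)&(h[...,1]>100)&(P[...,1]>.1)
    Z=P[...,2]
    m=b&(abs(Z-.018)<.004)
    r=cv2.minAreaRect((P[m][:,:2]*1000).astype(np.float32)); print('jig top',m.sum(),np.round(r[0],1),np.round(r[1],1),round(r[2],1),'medz',np.median(Z[m]).round(4))
    # pocket hole in the filled top mask, contour cast on z=.018
    m8=m.astype(np.uint8)*255; m8=cv2.morphologyEx(m8,cv2.MORPH_OPEN,np.ones((3,3))); cs,hh=cv2.findContours(m8,cv2.RETR_CCOMP,cv2.CHAIN_APPROX_NONE)
    hs=[k for k,q in zip(cs,hh[0]) if q[3]>=0 and cv2.contourArea(k)>300]
    for k in hs:
        w=plane(c,k[:,0,:],.018)[:,:2]*1000; e=cv2.fitEllipse(w.astype(np.float32)); print('rim',np.round(e[0],1),np.round(e[1],1),len(w))
    f=b&(abs(Z-.008)<.003)&(np.hypot(P[...,0]-r[0][0]/1000,P[...,1]-r[0][1]/1000)<.03)
    if f.sum()>50:
        e=cv2.minEnclosingCircle((P[f][:,:2]*1000).astype(np.float32)); print('floor',f.sum(),np.round(e[0],1),round(e[1],1))
E
python3 - <<'E'
from meas import *
s=manip.read_state(); go([.535,.217,.13],Rt(90),s)
c=cap('wrist'); cv2.imwrite('pics/w5.png',c['frame']); jig(c)
t=s['tcp_pos']; P=cloud(c); 
E
```

```text
now [0.5344 0.0777 0.1951] q [ 0.4   0.45 -0.76  1.86  0.37  0.98  1.04] t 16.43
dp [ -0.9 139.3  65. ] rot [-0.001 -0.009 -0.002]
jig top 5170 [535.6 220.3] [101.4  99.9] 68.3 medz 0.0185
rim [534.7 219.1] [52.9 53.7] 124
floor 1357 [536.  221.3] 26.8
```

View pics/w5.png

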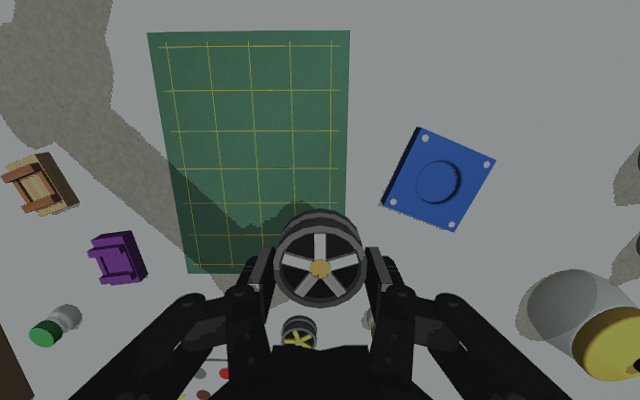

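The wheel is held face up at (320,265), and the jig's pocket is at (438,182). I'll take one closer measurement with the camera over the jig.

Emit:
send_rows:
  dp:
    - [-40,50,20]
    - [-75,100,40]
    - [-75,140,50]
    - [-75,140,50]
    - [-75,140,50]
    - [-75,140,50]
  rotation:
    - [0,-0.009,0]
    - [0,-0.009,0]
    - [0,-0.009,0]
    - [0,-0.009,0]
    - [0,-0.009,0]
    - [0,-0.009,0]
  jaw: [45,45,45,45,45,45]

```text
time_s: 17.23
tcp_pos: [0.6099, 0.2175, 0.1459]
tcp_rot: [0.005, 3.139, -0.001]
wrist_force: [-0.2, -0.6, -0.2]
finger_gap: 0.592
finger_force: 31.6
```

```bash
python3 - <<'E'
from meas import *
s=manip.read_state(); c=cap('wrist'); jig(c); go([.5355,.220,.06],Rt(90),s)
# held wheel: bright face disc, cast to its top plane
t=s['tcp_pos']; P=cloud(c)
for zz in (.0135,):
    q=(c['depth']>0)&(abs(P[...,2]-t[2]-zz)<.003)&(np.abs(P[...,1]-t[1])<.0255)&(abs(P[...,0]-t[0])<.04)
    x=P[q][:,0]; print('wheel x range rel TCP',(np.percentile(x,[.2,99.8])-t[0]).round(4),q.sum(), 'z',np.median(P[q][:,2])-t[2])
E
```

```text
jig top 8913 [535.4 220.4] [ 99.6 100.3] 68.3 medz 0.0183
rim [535.4 220.1] [53.1 53.9] 165
floor 2508 [535.5 220.1] 27.0
now [0.6099 0.2175 0.1459] q [ 0.08  0.67 -0.69  1.64  0.49  1.    0.8 ] t 17.23
dp [74.7  2.4 85.7] rot [-0.001  0.003 -0.003]
wheel x range rel TCP [-0.0262  0.0254] 4196 z 0.01256301203050314
```

Emit:
send_rows:
  dp:
    - [40,2.4,30]
    - [74,2.4,70]
    - [74.5,2.4,90]
    - [74.5,2.4,100]
    - [74.5,2.4,100]
    - [74.5,2.4,100]
  rotation:
    - [0,0.003,-0.003]
    - [0,0.003,-0.003]
    - [0,0.003,-0.003]
    - [0,0.003,-0.003]
    - [0,0.003,-0.003]
    - [0,0.003,-0.003]
  jaw: [45,45,45,45,45,45]

```text
time_s: 18.02
tcp_pos: [0.5365, 0.2228, 0.0471]
tcp_rot: [-0.003, 3.14, 0.003]
wrist_force: [0.4, 0.2, 0.1]
finger_gap: 0.593
finger_force: 31.7
```

```bash
python3 - <<'E'
from meas import *
s=manip.read_state(); print(s['wrist_force']); go([.5358,.2202,.022],Rt(90),s)
E
```

```text
[0.39612701 0.19100238 0.1012875 ]
now [0.5365 0.2228 0.0471] q [ 0.02  0.71 -0.63  1.86  0.58  0.76  0.65] t 18.02
dp [ 0.8 -2.6 25.1] rot [0.002 0.002 0.002]
```

Emit:
send_rows:
  dp:
    - [0.7,-2.6,5]
    - [0.7,-2.6,8]
    - [0.7,-2.6,8]
    - [0.7,-2.6,8]
  rotation:
    - [0.002,0.002,0.002]
    - [0.002,0.002,0.002]
    - [0.002,0.002,0.002]
    - [0.002,0.002,0.002]
  jaw: [45,45,45,45]

```text
time_s: 18.52
tcp_pos: [0.5345, 0.22, 0.0382]
tcp_rot: [0.002, -3.14, 0.002]
wrist_force: [-0.2, -0.0, -0.7]
finger_gap: 0.59
finger_force: 31.7
```

```bash
python3 - <<'E'
from meas import *
s=manip.read_state(); print(s['wrist_force']); go([.5358,.2202,.022],Rt(90),s)
E
```

```text
[-0.2134985  -0.03232981 -0.73613144]
now [0.5345 0.22   0.0382] q [ 0.02  0.72 -0.62  1.87  0.59  0.75  0.64] t 18.52
dp [-1.3  0.2 16.2] rot [-0.001 -0.002  0.001]
```

Emit:
send_rows:
  dp:
    - [-1.0,0.2,4]
    - [-1.0,0.2,8]
    - [-1.0,0.2,10]
    - [-1.0,0.2,10]
  rotation:
    - [0,0,0]
    - [0,0,0]
    - [0,0,0]
    - [0,0,0]
  jaw: [45,45,45,45]

```text
time_s: 19.02
tcp_pos: [0.5353, 0.2201, 0.0278]
tcp_rot: [0.002, -3.139, 0.002]
wrist_force: [-0.9, -0.2, -0.6]
finger_gap: 0.589
finger_force: 31.7
```

```bash
python3 - <<'E'
from meas import *
s=manip.read_state(); print(s['wrist_force'],s['ft_torque']); go([.5358,.2202,.022],Rt(90),s)
E
```

```text
[-0.87406377 -0.21924805 -0.58686336] [ 0.01979462  0.06634344 -0.00317879]
now [0.5353 0.2201 0.0278] q [ 0.01  0.73 -0.61  1.87  0.6   0.74  0.63] t 19.02
dp [-0.5  0.1  5.8] rot [-0.001 -0.002  0.001]
```

Emit:
send_rows:
  dp:
    - [-0.4,0,2]
    - [-0.4,0,4]
    - [-0.4,0,5.5]
    - [-0.4,0,5.5]
  rotation:
    - [0,0,0]
    - [0,0,0]
    - [0,0,0]
    - [0,0,0]
  jaw: [45,45,45,45]

```text
time_s: 19.52
tcp_pos: [0.5357, 0.2201, 0.0225]
tcp_rot: [0.002, -3.139, 0.002]
wrist_force: [0.3, 0.9, -0.7]
finger_gap: 0.591
finger_force: 31.7
```

Emit:
send_rows:
  dp:
    - [0,0,1]
    - [0,0,1]
  rotation:
    - [0,0,0]
    - [0,0,0]
  jaw: [45,45]

```text
time_s: 19.77
tcp_pos: [0.5358, 0.2201, 0.0216]
tcp_rot: [0.002, -3.14, 0.002]
wrist_force: [0.2, 1.6, -1.7]
finger_gap: 0.59
finger_force: 31.7
```

Emit:
send_rows:
  dp:
    - [0,0,0]
    - [0,0,0]
    - [0,0,0]
    - [0,0,0]
    - [0,0,0]
    - [0,0,-20]
    - [0,0,-60]
    - [0,0,-100]
  rotation:
    - [0,0,0]
    - [0,0,0]
    - [0,0,0]
    - [0,0,0]
    - [0,0,0]
    - [0,0,0]
    - [0,0,0]
    - [0,0,0]
  jaw: [60,75,85,85,85,85,85,85]

```text
time_s: 20.78
tcp_pos: [0.536, 0.2206, 0.1239]
tcp_rot: [0.002, -3.14, 0.001]
wrist_force: [1.5, 1.4, 0.6]
finger_gap: 0.992
finger_force: 0.0
```

Emit:
send_rows:
  dp:
    - [0,0,-40]
    - [-35,0,-60]
    - [-35,0,-60]
    - [-35,0,-60]
  rotation:
    - [0,0,0]
    - [0,0,0]
    - [0,0,0]
    - [0,0,0]
  jaw: [85,85,85,85]

```text
time_s: 21.28
tcp_pos: [0.5703, 0.2203, 0.1818]
tcp_rot: [0.002, -3.139, 0.002]
wrist_force: [-0.2, -0.4, -0.5]
finger_gap: 0.995
finger_force: 0.0
```

```bash
python3 - <<'E'
from meas import *
s=manip.read_state(); print(s['tcp_pos'],s['wrist_force'])
c=cap('wrist'); wheel(c,(.5354,.2202),.034,.04); jig(c)
P=cloud(c); q=(c['depth']>0)&(abs(P[...,2]-.034)<.004)&(np.hypot(P[...,0]-.5354,P[...,1]-.2202)<.024); A=P[q]
k=np.linalg.lstsq(np.c_[A[:,:2],np.ones(len(A))],A[:,2],rcond=None)[0]; print('tilt deg',np.degrees(k[:2]).round(2))
u,v=proj(c,[[.5354,.2202,.03]])[0].astype(int); u=np.clip(u,100,540);v=np.clip(v,75,325)
cv2.imwrite('pics/w6.png',cv2.resize(c['frame'][v-75:v+75,u-100:u+100],(640,480)))
E
```

```text
[0.57030285 0.22034705 0.18178986] [-0.18426882 -0.36099144 -0.50532308]
top 1834 535.5 220.2 r 26.0 box [535.5 220. ] [51.8 50.3] z [0.0305 0.0332 0.0351]
jig top 5846 [535.9 220.3] [99.5 99.8] 68.3 medz 0.0183
rim [537.2 220.2] [56.2 58.8] 149
floor 57 [525.5 219.5] 24.9
tilt deg [-0.04 -0.07]
```

View pics/w6.png

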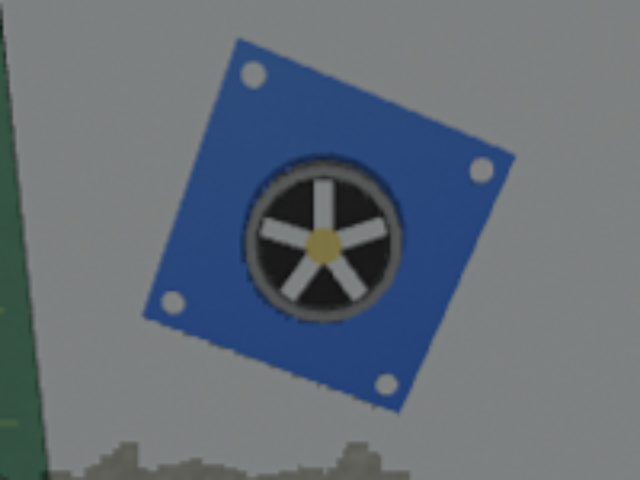

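The wheel is seated face up in the pocket at (323,243). Its top is at about 33–34 mm, it is level within 0.1°, and it is centred on the pocket. I'm handing the job in.

```bash
python3 -c "
from workcell import manip; print(manip.close_job())"
```

```text
the job is handed in; nothing more can be done
None
```

The silver-spoked wheel is seated in the blue jig's pocket, outer face up, level within 0.1° and within about 0.3 mm of centre by the wrist camera; the job is handed in at about 21 s, no verdict came back, and the arm went nowhere near the jars or the finished wheel.

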